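# Load the film reel onto the dispenser

## Robot

A 6-joint arm with a two-finger parallel gripper is mounted at the origin on a cart in front of the work surface, level with it; the furniture and walls round the work are solid. World frame = base frame: x ahead of the robot, y to its left, z up, the work surface at z = 0. Lengths are in mm, angles in degrees, forces in N, time in s.
With the tool pointing down it reaches from about 325 to 900 mm from the base axis. Payload 6.1 kg.
Tool frame: the origin (TCP) lies on the centre line of the jaws, within the pads' length; the fingertips stand 14 mm ahead of it and the grasp point (between the pads) lies 5 mm behind it; z points along the fingers, y is the line along which they close (so a half turn about z gives the same grasp; the last joint's range is limited). The gripper opens to 85 mm and grips with 20 to 120 N. Pads are 22 mm wide; open, the fingers measure 114 mm over their backs; the gripper's body (76 mm by 85 mm) begins 54 mm behind the grasp point. The pads swing forward as they close: fully open they stand 13 mm farther back than shut.
Start: joints at [61.759, 12.628, 87.462, -0, 79.91, -7.225], TCP at [224.142, 583.418, 245.3] pointing down, gripper open.
Joint ranges: [-170.65, 170.65], [-52.31, 119.04], [5.05, 147.46], [-71.25, 251.25], [11.57, 151.72], [-153.62, 153.62]. Speed limits (degrees/s): [147.25, 147.25, 172.46, 180, 180, 180].

## Interface

Orientations are given as [roll, pitch, yaw] about the fixed x, y, z axes, in that order (R = Rz(yaw) Ry(pitch) Rx(roll)).
In Python, from workcell import monitor, imaging, robot, spotter gives the robot as it stands.
- The arm moves only by the shell command python3 -m pendant 'ROWS' [OPENING] [FORCE]. ROWS is a JSON list of rows, 1 to 8 of them, each of 4 numbers: dx, dy, dz in mm, then a turn about the tool's z in degrees; each row is the pose to reach, as a shift and turn from the pose commanded when the command began, along the tool's axes at that moment; what a row does not reach only later rows make up. A row lasts 1/8 s, in which the tool goes at most 62.5 mm and 10.7 degrees, less where a joint would pass 70% of its speed; a pose out of reach is approached as far as the arm can. OPENING is the finger opening in mm, set as the command begins (- or left out keeps the last). The fingers move at their own pace and stop on an object; FORCE is the grip in N (left out, the last holds). Time passes only in rows, so rows that do not move let the fingers close. It prints the time, the measured TCP pose, the force, the opening and the grip force at its end.
- monitor.read_state(): the state, without advancing time (a new reading comes with each control period).
- imaging.read_camera(name): name is "side" or "top"; returns a dict with "frame" (420x560x3 uint8, red, green, blue), "range_z" (420x560 float32, mm along the optical axis (not along the pixel's ray), 0 where there is no reading), "K" (3x3 intrinsics, pixels), "rvec" (rotation vector, rad) and "tvec" (3), from world to camera coordinates, as OpenCV has them. Camera axes: x right, y down, z forward; pixel columns grow to the right and rows downward; lengths in mm; the calibration is good to about 2 mm. A picture is of the moment at which its call begins.
- robot.close_job(): hands the job in; it is judged then, once.
Trained networks look in the newest picture that a camera, given by its name, has taken for a name from the list of things; names that differ only in an ending like _2 or _b are one class to them, and where a whole thing is asked for, a point or a joint stands for the part that bears it (a point fixed in the world has none). Each returns a list of dicts, best first, with "score" (0 to 1); they miss things now and then, are a little off and sometimes report something else, mostly with a low value. They report only what shows in the picture. A call takes as long as a camera call. They do not tell look-alikes from the thing itself.
- spotter.boxes_of(camera, thing): "bbox" ([centre column, centre row, width, height] in pixels, round what is visible of it).
- spotter.masks_of(camera, thing): "pixels" (420x560 bool, what is visible of it) and "bbox" ([centre column, centre row, width, height] in pixels, round what is visible of it).
The state is a dict: "clock": time; "joint_positions": joint angles; "joint_velocities": joint speeds; "joint_torque": joint torques, N m; "tcp_pos": TCP position; "eef_rot": TCP orientation; "ft_force": force on the tool from outside, world axes, zero at the start; "wrist_torque": the same for the moment, N m; "width": finger opening in mm; "gripper_force": force on a finger pad.
Only numpy, scipy, OpenCV 4.12 (cv2) and the standard library are available. Lean on these libraries where they do the work, as an engineer would, in place of code of your own. Each camera call takes 0.05 s, during which the arm holds its last target. There are 200 camera calls.

## Task

Take the spindle out of the dispenser stand by its red handle, feel gently for the off-centre hole of the yellow film reel in the blue cradle, thread the spindle through and push it in until its shoulder is home against the hub. Lift the reel out on the spindle, without touching the reel with the gripper, and set the spindle back in the stand's two slots with the reel hanging on it, then let go. Do not force the spindle against the reel and leave the things around alone.

Things in the scene. Friction and masses are not known exactly. Their poses are not given: they have to be found in the camera images.
- stand: Fixed dispenser stand: grey base 110 x 84 mm, two upright aluminium plates 8 mm thick, 44 mm wide, each with an open-topped slot. Origin on the bench below the resting spindle's origin; x along the spindle, away from the robot; z up. The spindle rests with its axis 66 mm above the bench, with 3 mm play either way along x and 1.5 mm across.
- near_slot (a point): Middle of the slot floor of the near (robot side) upright: x = -11, z = 60 mm in the stand's frame; axes as the stand's. Slot 15 mm wide (y), straight from z = 60 to 74 mm, then flaring to about 41 mm at the top, 92 mm above the bench.
- far_slot (a point): Middle of the slot floor of the far upright: x = +54, z = 60 mm in the stand's frame. Same shape as the near one. The reel hangs between the uprights, next to the near one.
- spindle: Loose steel spindle, 140 g, starting in the stand. Origin on its axis at the shoulder's front face, x along the axis to the tip. Rod 12 mm diameter, tip at x = +72 mm, last 3 mm tapered to 9 mm. Shoulder disc 22 mm diameter, x = -4 to 0. Bare rod from x = -18 to -4, which lies in the near slot.
- spindle_grip (a point): Middle of the red handle on the spindle's axis, x = -38 mm in its frame, same axes. Handle 40 mm long (x), flat-sided, 14 mm wide (y, grip across this from above), 22 mm high (z from -13 to +9 mm), starting upright.
- cradle: Fixed blue cradle, base 70 x 92 x 10 mm, with a V saddle for the lying reel, whose axis lies along the cradle's x, 45 mm up. Origin on the bench under the reel; -x side (robot side) open. A back wall, near face at x = +20.5 mm, stops the reel sliding away; its notch, 30 mm wide, open at the top, bottom 30 mm above the bench, lets the spindle's tip through.
- reel: Loose yellow film reel, about 170 g, 64 mm diameter, 36 mm wide, origin at the centre of the roll, x along its axis, away from the robot. White hub, 36 mm diameter, ends recessed 1 mm. The hub's straight through hole, 15 mm diameter, is 5 mm off the reel's axis in any direction (up, down, sideways): not measured, differs each time; find it by touch or sight.
- amber_bottle: Loose brown bottle with black cap, 52 mm diameter, 98 mm high, a bystander; origin at the centre of its foot.
- tape_roll: Loose roll of label tape lying flat, 72 mm diameter, 18 mm high, a bystander; origin at the centre of its underside.
- reel_front (a point): Middle of the reel's robot-side face, on the roll's axis (not at the hole), x = -18 mm in the reel's frame. The hub does not turn in the reel under light touch. With the shoulder home, the reel's origin is at x = +17 mm in the spindle's frame. Lifted, the reel swings to hang 5 to 7 mm below the spindle's axis. Over 20 N of spindle on reel is too hard.
- marker_blue: Loose white marker with blue cap lying on the bench, 138 mm long, 14 mm thick, a bystander; origin at its middle on the underside.
Not all that is in view belongs to the job. What is meant by the reel is not turquoise, and is the smaller of those in its own colour.

How it is judged (in metres and radians):
On the way, in this order (a step that is already met when the one before it is completed fails the run):
1. the spindle is lifted clear of the stand (z of spindle in the frame of stand above 0.1 m), for 0.1 s.
2. the spindle is through the reel's hole, its shoulder home against the hub (within 2.5 mm), the reel still in the cradle (x of reel in the frame of spindle between 0.012 and 0.0195 m and angle between the x axis of reel and the x axis of spindle, either way round below 0.2 rad and distance between reel and spindle below 0.023 m and z of reel in the frame of cradle below 0.055 m and horizontal distance between reel and cradle below 0.02 m), for 0.1 s.
3. the reel is lifted clear of the cradle, hanging on the spindle (z of reel in the frame of cradle above 0.085 m and distance between reel and spindle below 0.03 m and contact force between spindle and reel above 0.3 N), for 0.1 s.
At the end, for the whole second after the job is handed in: The spindle lies in both slots of the stand (within 6 mm along and 4 mm across, axis 62 to 69 mm above the bench, level), the reel hangs on it within 10 mm of the shoulder, all let go and at rest (x of spindle in the frame of stand between -0.006 and 0.006 m and y of spindle in the frame of stand between -0.004 and 0.004 m and z of spindle in the frame of stand between 0.062 and 0.069 m and angle between the x axis of spindle and the x axis of stand, either way round below 0.08 rad and x of reel in the frame of spindle between 0.012 and 0.027 m and distance between reel and spindle below 0.03 m and contact force between spindle and reel above 0.3 N and linear speed of reel below 0.03 m/s and linear speed of spindle below 0.02 m/s); the robot touches nothing.
It fails at once if the spindle is pressed against the reel with more than 20 N (contact force between spindle and reel above 20 N).
It fails at once if the gripper or arm touches the reel (contact force between any of the fingers, the arm and reel above 0.5 N).
It fails at once if the reel is dropped on the bench (height (world z) of reel below 0.035 m).
It fails at once if a bystander is disturbed (distance of any of amber_bottle, tape_roll, marker_blue from where it was at the start of the episode above 0.02 m).
It also fails if it takes over 72 s, if anything falls off the work surface, if the arm or the gripper's body presses on something with over 40 N, if the wrist force passes 120 N, or if a joint passes its speed limit or range.

## Working session

There is one attempt and no reset: what is moved stays moved. The work goes in short steps, Python scripts to look and compute and a shell command to move; the robot and the scene stay as the last step left them, time stands still between calls to the robot, and variables do not carry over. Pictures are saved under pics/ and viewed, at most 11 in all, crops included, and the job is handed in when it is done.

```bash
ls; mkdir -p pics
cat > h.py <<'E'
import numpy as np, cv2
from workcell import monitor, imaging, robot, spotter
def cam(n):
    c=imaging.read_camera(n); c['R']=cv2.Rodrigues(np.array(c['rvec'],float))[0]; c['t']=np.array(c['tvec'],float).ravel(); return c
def cloud(c):
    z=c['range_z'].astype(float); v,u=np.indices(z.shape); K=c['K']
    P=np.stack([(u-K[0][2])/K[0][0]*z,(v-K[1][2])/K[1][1]*z,z],-1)
    W=(P-c['t'])@c['R']; W[z==0]=np.nan; return W
def proj(c,p):
    q=c['R']@np.array(p,float)+c['t']; q=np.array(c['K'])@q; return q[:2]/q[2]
def save(c,f,crop=None,s=1):
    im=c['frame'][...,::-1]
    if crop: a,b,d,e=crop; im=im[b:e,a:d]
    cv2.imwrite('pics/'+f,cv2.resize(im,None,fx=s,fy=s,interpolation=cv2.INTER_CUBIC))
E
python3 - <<'E'
from h import *
ims=[]
for n in('top','side'):
    c=cam(n); save(c,n+'0.png'); W=cloud(c); print(n,'cam pos',-c['R'].T@c['t'])
    np.savez(n+'0.npz',W=W,f=c['frame'])
    for t in['stand','spindle','spindle_grip','cradle','reel','amber_bottle','tape_roll','marker_blue']:
        for m in spotter.masks_of(n,t)[:3]:
            w=W[m['pixels']]; print(t,round(m['score'],2),np.round(m['bbox']),np.round(np.nanmedian(w,0)),np.round(np.nanpercentile(w,2,axis=0)),np.round(np.nanpercentile(w,98,axis=0)))
print(monitor.read_state())
E
```

```text
pics
top cam pos [ 478.69253852 -118.70128623 1483.65397574]
stand 0.8 [330. 238.  44.  44.] [ 501. -275.   12.] [ 445. -329.    2.] [ 556. -225.   90.]
stand 0.73 [301. 174.  22.  24.] [ 693. -198.   18.] [ 660. -233.   -1.] [ 726. -167.   25.]
stand 0.64 [161. 169.  28.  20.] [703. 199.  70.] [685. 181.   8.] [729. 224. 103.]
spindle 0.47 [327. 242.  19.  38.] [ 488. -270.   72.] [ 438. -300.    6.] [ 531. -238.   80.]
spindle_grip 0.58 [329. 242.  22.  39.] [ 480. -268.   72.] [ 436. -299.    5.] [ 535. -238.   80.]
spindle_grip 0.49 [301. 172.  22.  24.] [ 694. -197.   18.] [ 660. -230.    4.] [ 726. -167.   25.]
cradle 0.67 [245. 184.  31.  21.] [674. -38.  12.] [631. -74.   3.] [699.  15.  69.]
reel 0.83 [280. 207.  20.  25.] [ 587. -133.   58.] [ 559. -156.   39.] [ 617. -108.   67.]
reel 0.65 [200. 174.  32.  31.] [680.  92.  75.] [648.  57.   4.] [716. 131.  85.]
reel 0.59 [246. 184.  22.  14.] [653. -32.  71.] [637. -60.  31.] [673.  -2.  81.]
amber_bottle 0.73 [163. 168.  22.  20.] [705. 199.  69.] [686. 181.  -1.] [743. 229. 103.]
tape_roll 0.65 [301. 172.  24.  21.] [ 69
[... 1320 characters left out ...]
lock': 0.9, 'joint_positions': array([ 6.17589965e+01,  1.26271733e+01,  8.74600341e+01, -2.25766988e-04,
        7.99089767e+01, -7.22737032e+00]), 'joint_velocities': array([ 0.01361359, -0.10170579, -0.0091498 ,  0.02576336, -0.03015999,
       -0.00041348]), 'joint_torque': array([ 2.22983290e-04, -4.96822786e+01, -3.89743066e+01, -2.02704848e-05,
        6.98912827e-04, -2.01638079e-05]), 'tcp_pos': array([224.15602378, 583.43885157, 245.32673236]), 'eef_rot': array([1.79996242e+02, 7.00574029e-04, 1.58986406e+02]), 'ft_force': array([-0.2687887 , -0.13312854,  0.1998852 ]), 'wrist_torque': array([ 0.04260149, -0.05178006, -0.03393837]), 'gripper_force': 0.0, 'width': 85.28255238860159}
```

View both.

Run:
```python
import cv2,numpy as np
t=cv2.imread('pics/top0.png');s=cv2.imread('pics/side0.png')
cv2.imwrite('pics/t1.png',cv2.resize(t[145:305,140:430],(800,441),interpolation=cv2.INTER_CUBIC))
cv2.imwrite('pics/s1.png',cv2.resize(s[150:350,180:400],(660,600),interpolation=cv2.INTER_CUBIC))
```

```text
(no output)
```

View pics/t1.png

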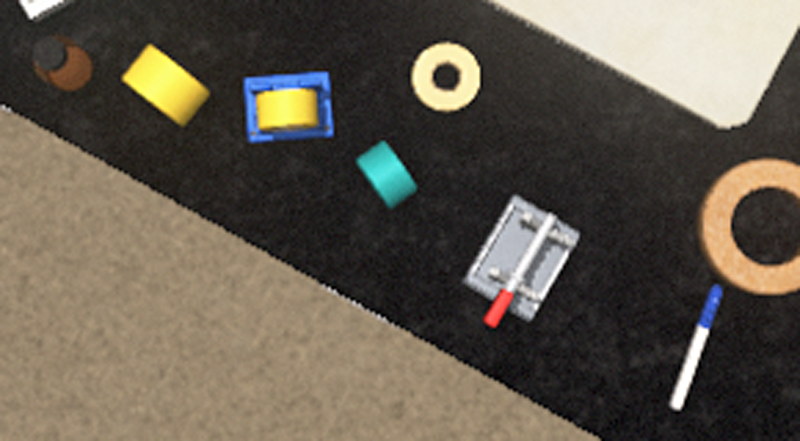

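View pics/s1.png

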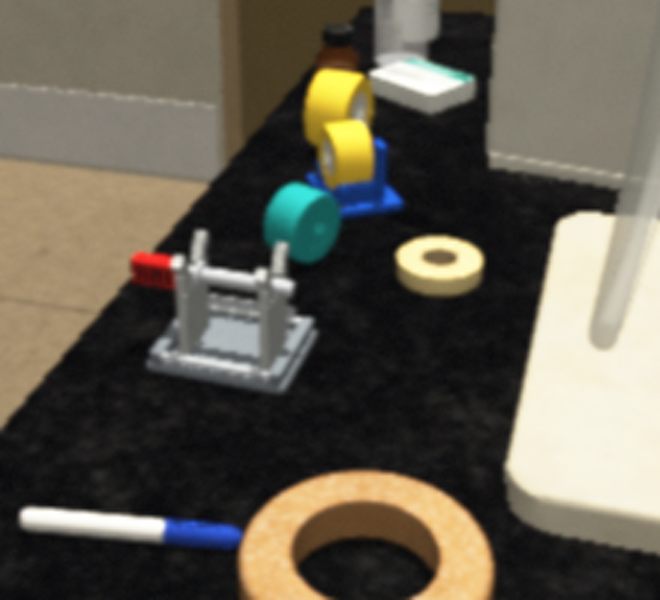

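The top view shows the stand with the red handle at about (325,245), the yellow reel in the blue cradle at (245,184) and a larger yellow decoy at (200,174). The turquoise decoy is at (280,207). The side view agrees and shows the reel's robot-side face at about (292,201).

Run:
```python
from h import *
from scipy.optimize import least_squares
D={n:np.load(n+'0.npz') for n in('top','side')}
def pts(n,cond,box):
    W=D[n]['W'];hsv=cv2.cvtColor(D[n]['f'],cv2.COLOR_RGB2HSV).astype(int)
    m=cond(hsv)&np.all((W>box[0])&(W<box[1]),-1); return W[m]
red=lambda h:((h[...,0]<8)|(h[...,0]>172))&(h[...,1]>130)
grey=lambda h:(h[...,1]<60)
yel=lambda h:(h[...,0]>18)&(h[...,0]<34)&(h[...,1]>120)
blue=lambda h:(h[...,0]>100)&(h[...,0]<125)&(h[...,1]>100)
for n in D:
    r=pts(n,red,([400,-340,40],[520,-200,110])); 
    s=np.linalg.svd(r-r.mean(0))[2][0]; print(n,'red',len(r),r.mean(0).round(1),np.median(r,0).round(1),'yaw',np.degrees(np.arctan(s[1]/s[0])),r.min(0).round(),r.max(0).round())
    e=(r-r.mean(0))@s; print(' len',np.ptp(e))
    b=pts(n,blue,([600,-100,-5],[720,40,90])); 
    rc=cv2.minAreaRect(b[:,:2].astype(np.float32)); print(n,'cradle',len(b),rc)
    g=pts(n,grey,([430,-340,3],[570,-210,25])); print(n,'stand',len(g),cv2.minAreaRect(g[:,:2].astype(np.float32)))
    u=pts(n,grey,([430,-340,55],[570,-210,100])); print(n,'upper',len(u),u.mean(0),cv2.minAreaRect(u[:,:2].astype(np.float32)))
    y=pts(n,yel,([620,-75,15],[690,10,90])); print(n,'reel',len(y),y.min(0).round(1),y.max(0).round(1))
    D[n]=dict(D[n],y=y)
Y=np.vstack([D[n]['y'] for n in D]); 
def res(p,Y):
    d=np.array([np.cos(p[2]),np.sin(p[2])]); q=-(Y[:,0]-653)*d[1]+(Y[:,1]-p[0])*d[0]
    return np.hypot(q,Y[:,2]-p[1])-32
for n in D:
    o=least_squares(res,[-32,45,0],loss='soft_l1',args=(D[n]['y'],)); print(n,o.x,np.degrees(o.x[2]),np.abs(o.fun).mean())
o=least_squares(res,[-32,45,0],loss='soft_l1',args=(Y,)); print(o.x,np.degrees(o.x[2]))
c=cam('side');save(c,'reel.png',(275,180,320,222),14)
```

```text
top red 74 [ 446.6 -244.3   74.3] [ 446.7 -243.6   75.2] yaw -34.06291185361084 [ 430. -258.   59.] [ 463. -230.   81.]
 len 37.411717348568885
top cradle 419 ((663.4801635742188, -27.725765228271484), (71.64630889892578, 94.69355773925781), 3.3545784950256348)
top stand 903 ((499.5111389160156, -274.71527099609375), (130.02410888671875, 138.843994140625), 89.40037536621094)
top upper 249 [ 500.04503909 -277.82086539   75.87473464] ((498.53424072265625, -276.70452880859375), (55.85098648071289, 97.8505859375), 59.08890151977539)
top reel 287 [636.3 -59.9  28.5] [674.3   1.   83.8]
side red 138 [ 443.5 -248.7   67.9] [ 443.5 -249.    69. ] yaw -35.91396668189821 [ 429. -261.   54.] [ 457. -232.   77.]
 len 35.70257654588628
side cradle 341 ((669.3627319335938, -22.762569427490234), (117.53938293457031, 90.78449249267578), 84.9945068359375)
side stand 1065 ((487.8880615234375, -285.84222412109375), (113.10881042480469, 118.22023010253906), 58.51581573486328)
side upper 423 [ 498.70936562 -281.83278578   73.55460457] ((503.11309814453125, -280.1651306152344), (53.677947998046875, 84.59384155273438), 59.12160873413086)
side reel 297 [635.3 -64.2  21.8] [682.4  -5.1  78.6]
top [-29.99424989  44.8534709    0.07686604] 4.404099709865731 3.0813928888605138
side [-29.03404911  45.82355846   0.10749094] 6.1587770256129195 2.611862735262549
[-29.47792606  45.24195984   0.0934959 ] 5.356920469486512
```

View pics/reel.png

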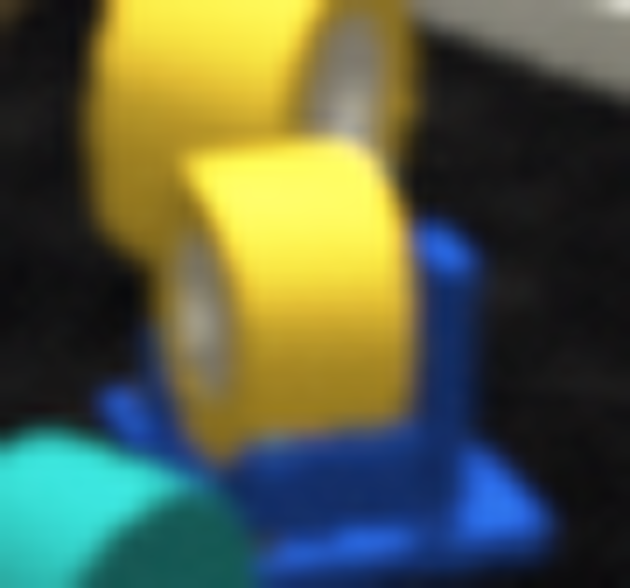

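```bash
cat >> h.py <<'E'
def to(p,yaw):
    s=monitor.read_state(); y=np.radians(s['eef_rot'][2]); d=np.array(p)-s['tcp_pos']
    c,n=np.cos(y),np.sin(y); t=(s['eef_rot'][2]-yaw+180)%360-180
    print('rows:',np.round([c*d[0]+n*d[1], n*d[0]-c*d[1], -d[2], t],2),'clock',s['clock'])
E
python3 -m pendant '[[-63,-87,0,2],[-126,-173,0,4],[-189,-260,0,6],[-252,-346,0,8],[-315,-433,0,10],[-315,-433,0,10],[-315,-433,0,10],[-315,-433,0,10]]' 45 100; python3 -c "
from h import *
to([446.5,-244.4,150],149)"
```

```text
clock: 1.95
tcp_pos: [354.0, 98.7, 245.8]
eef_rot: [179.9, 0.1, 149.0]
ft_force: [0.8, -0.1, 0.6]
width: 44.9
gripper_force: 0.0
rows: [-2.5594e+02 -2.4651e+02  9.5820e+01  1.0000e-02] clock 1.95
```

```bash
python3 -m pendant '[[-43,-41,0,0],[-86,-82,0,0],[-129,-123,20,0],[-172,-164,50,0],[-214,-205,80,0],[-256,-246.5,96,0],[-256,-246.5,96,0],[-256,-246.5,96,0]]' 45 100
python3 - <<'E'
from h import *
to([446.5,-244.4,60],149)
c=cam('top');save(c,'t2.png',(270,180,390,270),6); W=cloud(c)
for q in([446.5,-244.4,70],): print(proj(c,q)-[270,180])
E
```

```text
clock: 2.95
tcp_pos: [445.8, -242.7, 149.0]
eef_rot: [180.0, -0.1, 148.9]
ft_force: [-0.8, -0.5, -0.2]
width: 45.0
gripper_force: 0.0
rows: [-1.46e+00 -1.09e+00  8.90e+01 -8.00e-02] clock 2.95
[50.17892194 76.02858899]
```

View pics/t2.png

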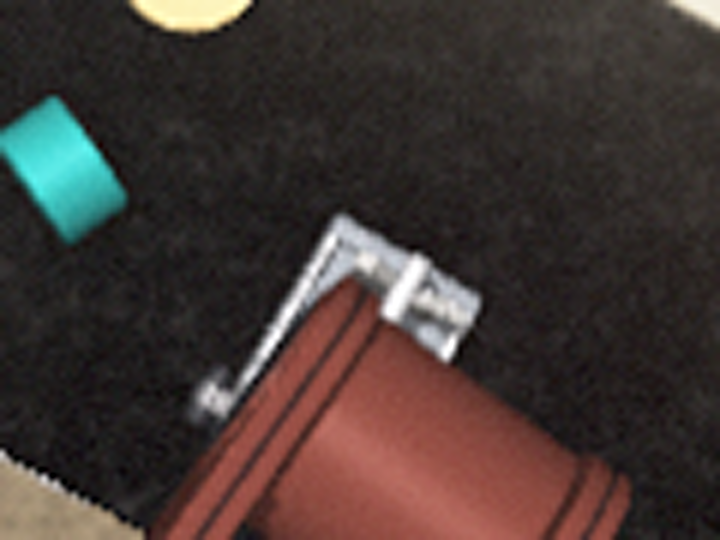

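The arm hides the handle in this view, but the stand at (400,290) in the crop agrees with the estimate, so I'm going down to grip.

```bash
python3 -m pendant '[[-1,-1,30,0],[-1.5,-1,60,0],[-1.5,-1,80,0],[-1.5,-1,89,0],[-1.5,-1,89,0],[-1.5,-1,89,0]]' 45 20; python3 -m pendant '[[0,0,0,0],[0,0,0,0],[0,0,0,0],[0,0,0,0],[0,0,0,0],[0,0,0,0]]' 8 20
python3 - <<'E'
from h import *
c=cam('side');save(c,'s2.png',(215,200,305,290),6)
E
```

```text
clock: 3.75
tcp_pos: [447.7, -244.5, 61.6]
eef_rot: [-180.0, 0.1, 149.0]
ft_force: [-0.2, -0.6, 0.7]
width: 45.0
gripper_force: 0.0
clock: 4.5
tcp_pos: [447.2, -244.7, 60.8]
eef_rot: [-180.0, 0.1, 149.0]
ft_force: [-1.3, 0.1, 5.5]
width: 13.6
gripper_force: 26.5
```

View pics/s2.png

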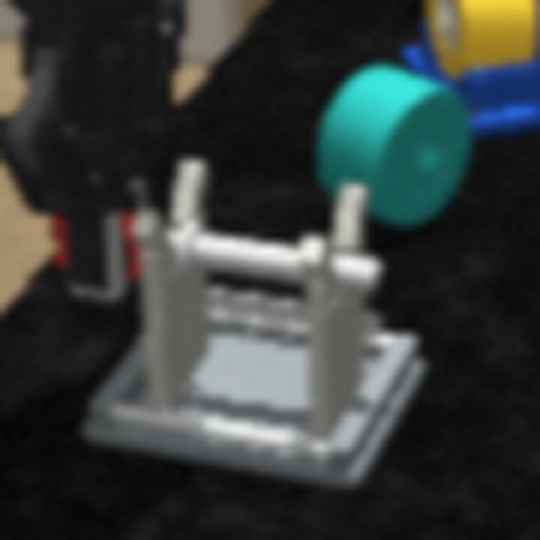

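The side view shows the pads on the middle of the red handle, with red at crop columns 60 and 130 either side of the finger. Next is a firm grip and a straight lift.

```bash
python3 -m pendant '[[0,0,0,0],[0,0,0,0],[0,0,0,0]]' 8 100;  python3 -m pendant '[[0,0,-15,0],[0,0,-40,0],[0,0,-80,0],[0,0,-120,0],[0,0,-120,0],[0,0,-120,0]]' 8 100
python3 - <<'E'
from h import *
s=monitor.read_state();print(s['tcp_pos'],s['eef_rot'],s['width'])
p=s['tcp_pos'];a=np.radians(s['eef_rot'][2]-180);ax=np.array([np.cos(a),np.sin(a),0]);lat=np.array([-ax[1],ax[0],0])
for n in('side','top'):
    c=cam(n);W=cloud(c);d=W-p;f=c['frame'].astype(int)
    L=d@ax;Y=d@lat;Z=d[...,2]
    m=(L>10)&(L<125)&(abs(Y)<14)&(Z>-14)&(Z<22)
    print(n,m.sum(),'L',np.percentile(L[m],[1,50,95,99]).round(1))
    for lo,hi in((35,50),(50,65),(65,80),(80,95),(95,115)):
        k=m&(L>lo)&(L<hi); print(lo,k.sum(),np.round([np.median(Y[k]),np.median(Z[k]),Z[k].max() if k.any() else 0],1))
    v=c['R']@np.eye(3)
    # image-based: project expected axis
    for l in(38,74,110): print('proj',l,proj(c,p+ax*l+[0,0,5.2]).round(1))
    if n=='side': save(c,'s3.png',(215,165,305,235),8)
E
```

```text
clock: 4.92
tcp_pos: [447.2, -244.7, 61.0]
eef_rot: [-180.0, 0.1, 149.0]
ft_force: [-1.0, 1.4, 6.6]
width: 12.3
gripper_force: 97.8
clock: 5.68
tcp_pos: [446.2, -243.8, 179.6]
eef_rot: [180.0, -0.1, 149.0]
ft_force: [0.4, 0.3, -2.2]
width: 12.6
gripper_force: 98.0
[ 446.22519129 -243.82405519  179.57236773] [ 1.79992015e+02 -8.18353695e-02  1.48983925e+02] 12.557208028845562
side 321 L [ 10.3  47.7 103.6 107.7]
35 57 [-4.2  8.2 16.1]
50 35 [-4.3  7.7 11.9]
65 37 [-4.9  7.9 11.9]
80 43 [-4.2  7.8 11.5]
95 37 [-4.2  7.2 11.6]
proj 38 [244.2 193.1]
proj 74 [260.  194.9]
proj 110 [276.3 196.8]
top 63 L [ 74.4  91.8 107.3 109.7]
35 0 [nan nan  0.]
50 0 [nan nan  0.]
65 11 [ 0.   9.  13.7]
80 27 [-0.   8.5 13.6]
95 25 [ 0.4  8.  12.3]
proj 38 [331.2 244.4]
proj 74 [338.1 232.4]
proj 110 [345.  220.4]
  return _methods._mean(a, axis=axis, dtype=dtype,
  ret = ret.dtype.type(ret / rcount)
```

View pics/s3.png

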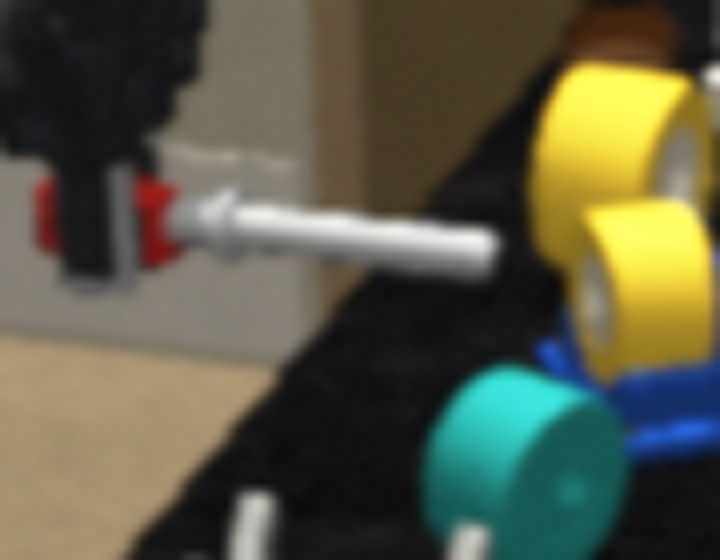

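The spindle hangs level. Its tip is at (276.5,196.5), within half a pixel of the projection for tip = TCP + 110 mm. Now moving in front of the reel.

```bash
python3 -c "
from h import *
to([515,-39,120],184)"
```

```text
rows: [ 46.02 210.9   58.5  -35.02] clock 5.775
```

```bash
python3 -m pendant '[[10,45,0,-8],[20,90,0,-17],[30,135,0,-26],[40,180,20,-35],[46,211,40,-35],[46,211,58,-35],[46,211,58,-35],[46,211,58,-35]]' 8 100;python3 -c "
from h import *
to([515.3,-39.1,39.8],184)"
```

```text
clock: 6.78
tcp_pos: [516.0, -40.7, 122.3]
eef_rot: [-180.0, -0.0, -176.1]
ft_force: [0.5, -0.2, -1.9]
width: 12.5
gripper_force: 98.2
rows: [ 0.59  1.65 82.5  -0.09] clock 6.775
```

```bash
python3 -m pendant '[[0,0,30,0],[0,0,60,0],[0,0,80,0],[0,0,80,0],[0,0,80,0],[0,0,80,0]]' 8 100
python3 - <<'E'
from h import *
to([515.3,-39.1,39.8],184)
s=monitor.read_state();p=s['tcp_pos'];a=np.radians(s['eef_rot'][2]+180);ax=np.array([np.cos(a),np.sin(a),0])
print(p,s['eef_rot'],s['ft_force'])
F=[cam('side') for _ in range(4)]; c=F[0]; c['frame']=np.mean([x['frame'] for x in F],0).astype(np.uint8)
save(c,'s4.png',(255,175,325,225),11)
for l in(74,110): print('tip',(proj(c,p+ax*l+[0,0,5.2])-[255,175])*11)
ctr=p+ax*122+[0,0,5.2]; ctr[2]=45
fa=np.array([np.cos(.07),np.sin(.07),0]);fl=np.array([-fa[1],fa[0],0]);f0=np.array([637,-30.6,45])
for r in(18,32):
  print(r,[list(((proj(c,f0+r*(np.cos(t)*fl+np.sin(t)*np.array([0,0,1])))-[255,175])*11).round()) for t in np.arange(4)*np.pi/2])
E
```

```text
clock: 7.52
tcp_pos: [517.4, -40.3, 43.9]
eef_rot: [-180.0, 0.2, -176.0]
ft_force: [0.3, -0.6, -0.8]
width: 12.6
gripper_force: 98.2
rows: [ 2.02  1.33  4.08 -0.04] clock 7.525
[517.41170061 -40.29016283  43.88100082] [-1.79950688e+02  1.53476535e-01 -1.76036481e+02] [ 0.26811156 -0.5518539  -0.81364443]
tip [200.34029725 313.43356422]
tip [331.62154978 295.64982266]
18 [[np.float64(344.0), np.float64(277.0)], [np.float64(366.0), np.float64(240.0)], [np.float64(388.0), np.float64(329.0)], [np.float64(366.0), np.float64(365.0)]]
32 [[np.float64(328.0), np.float64(257.0)], [np.float64(366.0), np.float64(191.0)], [np.float64(406.0), np.float64(351.0)], [np.float64(366.0), np.float64(412.0)]]
```

View pics/s4.png

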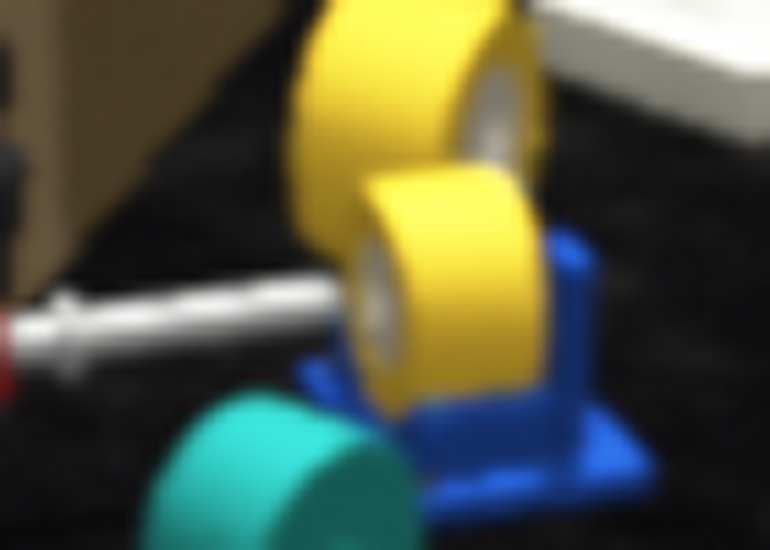

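The tip is at crop (335,295) and the hub ellipse is centred near (380,300), so the face is about 14 mm ahead. The hole can't be made out clearly. The hub is greyer up and to the left, so I'll probe there first (+y, up).

```bash
python3 -m pendant '[[0,4.8,0.6,0],[0,4.8,0.6,0],[0,4.8,0.6,0],[0,4.8,0.6,0]]' 8 100; python3 -c "
from h import *
s=monitor.read_state();print(s['tcp_pos'],s['eef_rot'],s['ft_force'],s['wrist_torque']);to([517.4,-39.1,39.8],184)"
```

```text
clock: 8.22
tcp_pos: [515.8, -35.0, 41.7]
eef_rot: [-180.0, -0.0, -176.0]
ft_force: [0.2, 0.4, -0.9]
width: 12.4
gripper_force: 98.2
[515.84760364 -34.96443225  41.68163169] [-1.79998630e+02 -2.84765629e-03 -1.76010144e+02] [ 0.18426952  0.39519165 -0.93074109] [-0.02552705  0.06043427  0.00623329]
rows: [-1.26 -4.23  1.88 -0.01] clock 8.225
```

```bash
python3 -m pendant '[[-5,-0.6,-1.6,0],[-10,-0.6,-1.6,0],[-12,-0.6,-1.6,0],[-13,-0.6,-1.6,0],[-13,-0.6,-1.6,0]]' 8 100; for i in 1; do python3 -m pendant '[[-1,0,0,0],[-2,0,0,0],[-3,0,0,0]]' 8 100; done
```

```text
clock: 8.85
tcp_pos: [528.7, -34.6, 43.2]
eef_rot: [180.0, -0.0, -176.0]
ft_force: [0.1, -0.6, -1.4]
width: 12.5
gripper_force: 98.2
clock: 9.22
tcp_pos: [531.8, -34.4, 43.2]
eef_rot: [180.0, -0.0, -176.0]
ft_force: [0.7, 0.7, -1.6]
width: 12.4
gripper_force: 98.2
```

```bash
python3 -m pendant '[[-1,0,0,0],[-2,0,0,0]]' 8 100
```

```text
clock: 9.48
tcp_pos: [533.9, -34.3, 43.2]
eef_rot: [180.0, -0.0, -176.0]
ft_force: [-1.0, -0.0, -1.8]
width: 11.9
gripper_force: 98.2
```

```bash
python3 -m pendant '[[-1,0,0,0],[-2,0,0,0]]' 8 100
```

```text
clock: 9.72
tcp_pos: [535.5, -34.0, 43.0]
eef_rot: [180.0, -0.1, -176.0]
ft_force: [-1.9, 1.0, -2.8]
width: 12.7
gripper_force: 98.1
```

```bash
python3 -m pendant '[[-1,0,0,0],[-2,0,0,0]]' 8 100; python3 -c "
from h import *
s=monitor.read_state();print(s['tcp_pos'],s['eef_rot'],s['ft_force'],s['wrist_torque'])"
```

```text
clock: 9.98
tcp_pos: [537.8, -34.0, 43.2]
eef_rot: [180.0, -0.0, -176.0]
ft_force: [-0.2, 0.2, -2.8]
width: 12.2
gripper_force: 98.0
[537.84351456 -34.01397672  43.24675537] [ 1.79998505e+02 -5.97951204e-03 -1.76017160e+02] [-0.18586506  0.19227539 -2.83673723] [0.11945625 0.25383633 0.10885016]
```

```bash
python3 -m pendant '[[0,0.3,0.8,0],[-1,0.3,0.8,0],[-2,0.3,0.8,0]]' 8 100; python3 -c "
from h import *
s=monitor.read_state();print(s['tcp_pos'],s['ft_force'],s['wrist_torque'])"
```

```text
clock: 10.35
tcp_pos: [540.1, -33.7, 42.7]
eef_rot: [-180.0, 0.0, -176.0]
ft_force: [-0.4, 1.0, -1.0]
width: 12.2
gripper_force: 98.1
[540.10081698 -33.70190119  42.67802708] [-0.36569206  1.01168512 -1.02812414] [ 0.06399635  0.16095725 -0.02736396]
```

```bash
python3 -m pendant '[[-1,0,0,0],[-2,0,0,0]]' 8 100; python3 -c "
from h import *
s=monitor.read_state();print(s['tcp_pos'],s['ft_force'],s['wrist_torque'])"
```

```text
clock: 10.6
tcp_pos: [541.9, -33.5, 42.6]
eef_rot: [-180.0, 0.0, -176.0]
ft_force: [-0.3, -0.3, -1.5]
width: 12.3
gripper_force: 98.1
[541.92469898 -33.48409548  42.56950615] [-0.27787998 -0.34259075 -1.45820115] [0.02015758 0.10957107 0.00537433]
```

The tip is already about 8 mm past the face with almost no axial force, so it is in the hole.

```bash
python3 -m pendant '[[-2,0,0,0],[-4,0,0,0],[-6,0,0,0],[-8,0,0,0]]' 8 100; python3 -c "
from h import *
s=monitor.read_state();print(s['tcp_pos'],s['ft_force'],s['wrist_torque'])"
```

```text
clock: 11.1
tcp_pos: [549.7, -32.8, 42.4]
eef_rot: [180.0, -0.0, -176.0]
ft_force: [-0.8, 0.3, -1.5]
width: 12.3
gripper_force: 98.0
[549.71650073 -32.83665283  42.35665438] [-0.79132778  0.31842714 -1.53139966] [0.09009015 0.22461711 0.04146696]
```

```bash
python3 -m pendant '[[-1,0,0.6,0],[-3,0,0.6,0],[-5,0,0.6,0],[-7,0,0.6,0],[-9,0,0.6,0]]' 8 100; python3 -c "
from h import *
s=monitor.read_state();print(s['tcp_pos'],s['ft_force'],s['wrist_torque'])"
```

```text
clock: 11.72
tcp_pos: [558.7, -32.2, 41.8]
eef_rot: [180.0, -0.0, -176.0]
ft_force: [-0.2, 0.7, -3.1]
width: 12.4
gripper_force: 98.0
[558.67488061 -32.20407454  41.75372084] [-0.20700138  0.71555668 -3.07375276] [0.14286637 0.35911764 0.15309894]
```

```bash
python3 -m pendant '[[0,0.4,1,0],[0,0.4,1,0],[-2,0.4,1,0],[-4,0.4,1,0],[-6,0.4,1,0]]' 8 100; python3 -c "
from h import *
s=monitor.read_state();print(s['tcp_pos'],s['ft_force'],s['wrist_torque'])"
```

```text
clock: 12.35
tcp_pos: [564.8, -31.5, 40.9]
eef_rot: [-180.0, -0.0, -176.0]
ft_force: [-0.5, 1.1, -2.3]
width: 12.2
gripper_force: 98.1
[564.8470153  -31.48494617  40.90407661] [-0.46280489  1.10185159 -2.33452077] [0.07786545 0.18630159 0.03791862]
```

```bash
python3 -m pendant '[[-2,0.2,0.5,0],[-4,0.2,0.5,0],[-6,0.2,0.5,0],[-8,0.2,0.5,0],[-10,0.2,0.5,0],[-12,0.2,0.5,0],[-14,0.2,0.5,0]]' 8 100; python3 -c "
from h import *
s=monitor.read_state();print(s['tcp_pos'],s['ft_force'],s['wrist_torque'])"
```

```text
clock: 13.22
tcp_pos: [578.8, -30.3, 40.4]
eef_rot: [-180.0, 0.0, -176.0]
ft_force: [-0.2, 0.6, -1.4]
width: 12.2
gripper_force: 98.3
[578.82596398 -30.29058802  40.42676815] [-0.23272819  0.5775778  -1.36544121] [0.12433323 0.0450033  0.01788238]
```

```bash
python3 -m pendant '[[-3,0,0,0],[-6,0,0,0],[-9,0,0,0],[-12,0,0,0],[-15,0,0,0],[-17,0,0,0],[-18,0,0,0]]' 8 100; python3 -c "
from h import *
s=monitor.read_state();print(s['tcp_pos'],s['ft_force'],s['wrist_torque'])
c=cam('side');save(c,'s5.png',(255,175,325,225),11)"
```

```text
clock: 14.1
tcp_pos: [596.8, -29.0, 40.4]
eef_rot: [-180.0, 0.0, -176.0]
ft_force: [-0.2, 0.1, -1.6]
width: 12.1
gripper_force: 98.3
[596.75622381 -29.03257191  40.41721696] [-0.21549632  0.05510795 -1.55522773] [ 0.03528818  0.02986126 -0.03690095]
```

View pics/s5.png

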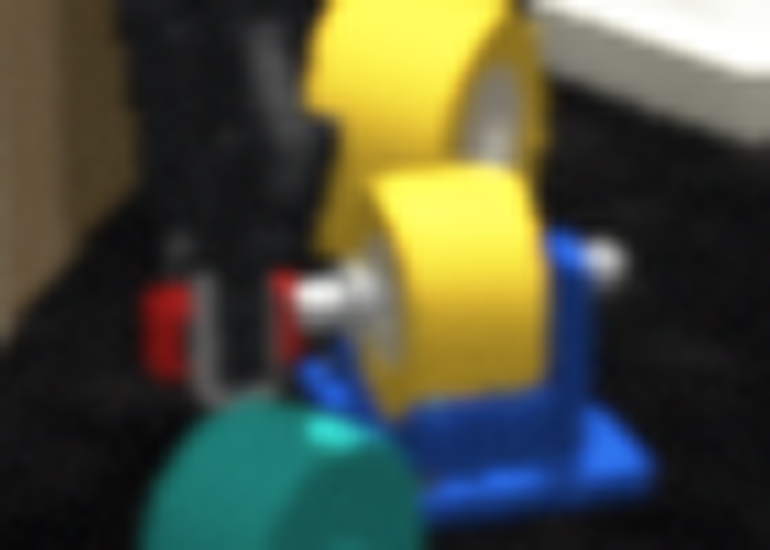

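The rod is through: the tip shows behind the wall at crop (605,258), and the shoulder at (365,290) is a few millimetres short of the hub. I'll close that gap in small steps.

```bash
python3 -m pendant '[[-1,0,0,0],[-2,0,0,0],[-3,0,0,0],[-4,0,0,0],[-4,0,0,0]]' 8 100
```

```text
clock: 14.78
tcp_pos: [600.7, -28.7, 40.4]
eef_rot: [180.0, 0.0, -176.0]
ft_force: [-0.4, 0.7, -2.1]
width: 12.5
gripper_force: 98.3
```

```bash
python3 -m pendant '[[-1,0,0,0],[-2,0,0,0],[-2,0,0,0]]' 8 100
```

```text
clock: 15.15
tcp_pos: [602.5, -28.7, 40.3]
eef_rot: [-180.0, -0.0, -176.0]
ft_force: [-0.6, -1.0, -1.2]
width: 12.3
gripper_force: 98.4
```

```bash
python3 -m pendant '[[-1,0,0,0],[-1.5,0,0,0],[-1.5,0,0,0]]' 8 100
```

```text
clock: 15.52
tcp_pos: [604.1, -28.5, 40.4]
eef_rot: [180.0, -0.0, -176.0]
ft_force: [-0.8, -0.6, -0.9]
width: 12.4
gripper_force: 98.3
```

```bash
python3 -m pendant '[[-0.7,0,0,0],[-1.5,0,0,0],[-1.5,0,0,0]]' 8 100
```

```text
clock: 15.9
tcp_pos: [604.3, -28.4, 40.0]
eef_rot: [180.0, -0.2, -176.0]
ft_force: [-6.3, -1.1, 1.8]
width: 12.2
gripper_force: 98.8
```

```bash
python3 -m pendant '[[-0.6,0,0,0],[-1.2,0,0,0],[-1.2,0,0,0]]' 8 100
```

```text
clock: 16.27
tcp_pos: [604.4, -28.4, 39.7]
eef_rot: [180.0, -0.3, -176.0]
ft_force: [-10.6, -1.5, 2.9]
width: 12.1
gripper_force: 99.1
```

```bash
python3 -m pendant '[[-0.5,0,0,0],[-0.5,0,0,0]]' 8 100
```

```text
clock: 16.52
tcp_pos: [604.4, -28.4, 39.6]
eef_rot: [180.0, -0.4, -176.0]
ft_force: [-11.2, -1.8, 5.0]
width: 12.3
gripper_force: 99.2
```

The shoulder is home: the axial force rises to about 11 N with no further travel. I'll ease off and lift.

```bash
python3 -m pendant '[[1,0,0,0],[2.4,0,0,0],[2.4,0,0,0]]' 8 110; python3 -m pendant '[[0,0,-1,0],[0,0,-3,0],[0,0,-5,0],[0,0,-8,0],[0,0,-11,0],[0,0,-14,0],[0,0,-14,0]]' 8 110;python3 -c "
from h import *
s=monitor.read_state();print(s['ft_force'],s['wrist_torque'])"
```

```text
clock: 16.9
tcp_pos: [604.3, -28.4, 40.0]
eef_rot: [180.0, -0.1, -176.0]
ft_force: [-3.9, -0.9, -2.6]
width: 11.9
gripper_force: 107.2
clock: 17.77
tcp_pos: [604.3, -28.4, 54.4]
eef_rot: [180.0, -0.1, -176.0]
ft_force: [-5.4, 0.0, -5.3]
width: 12.3
gripper_force: 107.3
[-5.39849503  0.03667661 -5.29884458] [-0.03880366  1.10937132 -0.07698556]
```

```bash
python3 -m pendant '[[1,0,-1,0],[2,0,-4,0],[2,0,-8,0],[2,0,-12,0],[2,0,-18,0],[2,0,-24,0],[2,0,-30,0],[2,0,-36,0]]' 8 110;python3 -c "
from h import *
s=monitor.read_state();print(s['ft_force'],s['wrist_torque'])"
```

```text
clock: 18.77
tcp_pos: [603.0, -28.6, 90.9]
eef_rot: [-180.0, 0.0, -176.0]
ft_force: [-0.2, 0.1, -3.3]
width: 12.3
gripper_force: 108.1
[-0.18282751  0.14966761 -3.33344886] [-0.04549377  0.11660441  0.0217043 ]
```

```bash
python3 -m pendant '[[0,0,-10,0],[0,0,-24,0],[0,0,-40,0],[0,0,-56,0],[0,0,-68,0],[0,0,-75,0],[0,0,-75,0]]' 8 110;python3 - <<'E'
from h import *
s=monitor.read_state();print(s['tcp_pos'],s['ft_force']);to([447.1,-244.6,166],149)
c=cam('side');save(c,'s6.png',(250,150,330,210),10)
E
```

```text
clock: 19.65
tcp_pos: [603.2, -28.7, 166.0]
eef_rot: [-180.0, 0.1, -176.0]
ft_force: [0.7, -1.4, -3.4]
width: 12.3
gripper_force: 108.1
[603.19204695 -28.6754512  166.00925638] [ 0.73617164 -1.3554431  -3.36690713]
rows: [ 1.7071e+02 -2.0456e+02  1.0000e-02  3.4980e+01] clock 19.65
```

View pics/s6.png

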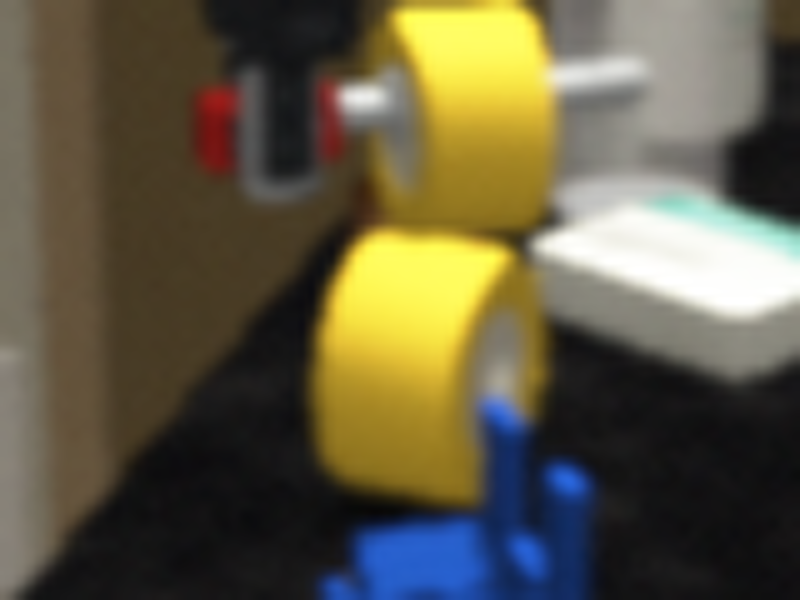

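The reel hangs level on the rod against the shoulder at crop (400,100), clear of the gripper. I'm carrying it gently to above the stand.

```bash
python3 -m pendant '[[4,-5,0,1],[13,-15,0,3],[25,-30,0,6],[38,-45,0,9],[50,-60,0,11],[63,-75,0,13],[76,-90,0,15],[88,-105,0,17]]' 8 110;python3 -c "
from h import *
to([447.1,-244.6,166],149)"
```

```text
clock: 20.7
tcp_pos: [521.6, -140.6, 165.5]
eef_rot: [-180.0, 0.0, 166.8]
ft_force: [0.3, 0.7, -3.0]
width: 12.1
gripper_force: 108.1
rows: [  48.84 -118.22   -0.53   17.84] clock 20.7
```

```bash
python3 -m pendant '[[8,-19,0,3],[16,-38,0,6],[24,-58,0,9],[32,-77,0,12],[38,-92,0,14],[43,-104,0,16],[47,-113,0,17.5],[48.5,-117,0,17.8]]' 8 110;python3 -m pendant '[[0,0,0,0],[0,0,0,0],[0,0,0,0]]' 8 110; python3 -c "
from h import *
to([447.1,-244.6,100],149)"
```

```text
clock: 21.7
tcp_pos: [448.5, -242.9, 165.4]
eef_rot: [180.0, -0.0, 149.1]
ft_force: [-0.1, 0.4, -2.9]
width: 12.0
gripper_force: 108.1
clock: 22.08
tcp_pos: [449.0, -242.2, 165.4]
eef_rot: [180.0, -0.0, 149.2]
ft_force: [-0.7, 0.4, -2.6]
width: 12.2
gripper_force: 108.1
rows: [ 0.42 -3.05 65.37  0.23] clock 22.075
```

```bash
python3 -m pendant '[[0.4,-3,10,0.2],[0.4,-3,20,0.2],[0.4,-3,20,0.2],[0.4,-3,20,0.2]]' 8 110
python3 - <<'E'
from h import *
to([447.1,-244.6,100],149)
s=monitor.read_state();p=s['tcp_pos'];a=np.radians(s['eef_rot'][2]-180);ax=np.array([np.cos(a),np.sin(a),0]);lat=np.array([-ax[1],ax[0],0])
for n in('side','top'):
    c=cam(n);W=cloud(c);d=W-p;L=d@ax;Y=d@lat;Z=d[...,2]
    hsv=cv2.cvtColor(c['frame'],cv2.COLOR_RGB2HSV).astype(int)
    ye=(hsv[...,0]>18)&(hsv[...,0]<34)&(hsv[...,1]>120)&(abs(Y)<40)&(L>20)&(L<120)&(abs(Z)<50)
    m=(L>10)&(L<125)&(abs(Y)<14)&(Z>-8)&(Z<18)&~ye
    k=m&(L>80); print(n,'tip',k.sum(),np.percentile(L[k],[50,95,99]).round(1),np.median(Y[k]).round(1),np.median(Z[k]).round(1))
    print(' reel L',np.percentile(L[ye],[2,98]).round(1),'Y',np.percentile(Y[ye],[2,98]).round(1),'Z',np.percentile(Z[ye],[2,98]).round(1))
    if n=='side': save(c,'s7.png',(210,170,310,280),5)
E
```

```text
clock: 22.58
tcp_pos: [446.9, -244.9, 145.2]
eef_rot: [180.0, -0.0, 149.0]
ft_force: [-0.2, -0.2, -2.6]
width: 12.4
gripper_force: 108.1
rows: [-2.000e-02  3.500e-01  4.523e+01 -2.000e-02] clock 22.575
side tip 78 [ 94.9 108.  109. ] -4.0 7.8
 reel L [38.6 73.4] Y [-32.3  20.9] Z [-26.2  30.4]
top tip 49 [ 95.4 108.1 109.1] -0.5 9.3
 reel L [70.3 72.4] Y [-28.5  -4.8] Z [13.6 32.4]
```

View pics/s7.png

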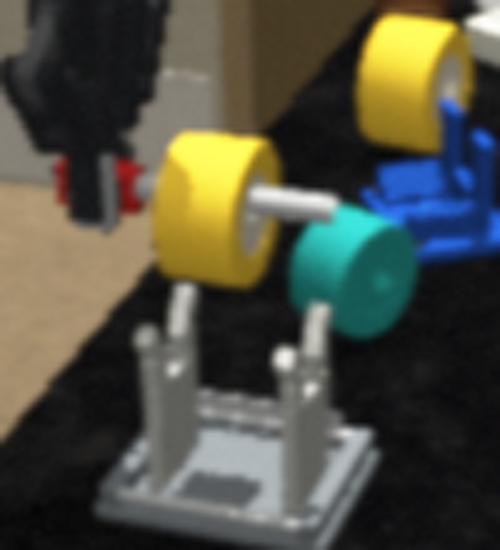

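The tip offset is unchanged at 109 mm, and the reel at crop (215,210) sits next to the shoulder and lines up between the uprights. Lowering.

```bash
python3 -m pendant '[[0,0.3,5,0],[0,0.3,15,0],[0,0.3,26,0],[0,0.3,37,0],[0,0.3,47,0],[0,0.3,55,0],[0,0.3,60,0],[0,0.3,60,0]]' 8 110;python3 -c "
from h import *
s=monitor.read_state();print(s['tcp_pos'],s['ft_force'],s['wrist_torque'])"
```

```text
clock: 23.68
tcp_pos: [446.9, -244.5, 85.0]
eef_rot: [180.0, -0.0, 149.0]
ft_force: [-0.3, 0.1, -3.5]
width: 12.3
gripper_force: 108.1
[ 446.88193431 -244.49560243   84.99331017] [-0.33105129  0.08625405 -3.54931995] [ 0.05454107  0.07609902 -0.05971088]
```

```bash
python3 -m pendant '[[0,0,4,0],[0,0,8,0],[0,0,12,0],[0,0,16,0],[0,0,19,0],[0,0,21,0],[0,0,22,0],[0,0,22,0]]' 8 110;python3 -c "
from h import *
s=monitor.read_state();print(s['tcp_pos'],s['ft_force'],s['wrist_torque'])"
```

```text
clock: 24.68
tcp_pos: [447.1, -244.7, 63.4]
eef_rot: [-180.0, -0.0, 149.0]
ft_force: [0.7, 0.6, -3.3]
width: 11.9
gripper_force: 108.1
[ 447.08485422 -244.6690296    63.39494281] [ 0.65966197  0.62794877 -3.34687285] [0.09623294 0.1366265  0.00688906]
```

```bash
python3 -m pendant '[[0,0,1,0],[0,0,2,0],[0,0,2.5,0],[0,0,2.5,0]]' 8 110
```

```text
clock: 25.18
tcp_pos: [447.2, -244.8, 61.3]
eef_rot: [-180.0, 0.0, 149.0]
ft_force: [-0.6, 0.5, 0.3]
width: 12.3
gripper_force: 108.6
```

```bash
python3 -m pendant '[[0,0,0.5,0],[0,0,0.8,0],[0,0,0.8,0]]' 8 20; python3 -c "
from h import *
s=monitor.read_state();print(s['tcp_pos'],s['ft_force'],s['wrist_torque'])"
```

```text
clock: 25.55
tcp_pos: [447.2, -244.8, 61.0]
eef_rot: [-180.0, 0.0, 149.0]
ft_force: [-5.1, 2.8, 7.4]
width: 12.3
gripper_force: 109.6
[ 447.24931216 -244.77897474   60.98994533] [-5.12685559  2.78988588  7.43746275] [0.39475018 0.57370516 0.0034323 ]
```

It is seated at the original height of 61.0 mm. Releasing.

```bash
python3 -m pendant '[[0,0,-0.7,0],[0,0,-0.7,0],[0,0,-0.7,0],[0,0,-0.7,0]]' 40 20; python3 -m pendant '[[0,0,0,0],[0,0,-5,0],[0,0,-20,0],[0,0,-50,0],[0,0,-90,0],[0,0,-130,0],[0,0,-130,0]]' 40 20; python3 -m pendant '[[30,0,0,0],[70,0,-20,0],[70,0,-40,0],[70,0,-40,0]]' 40 20;python3 - <<'E'
from h import *
s=monitor.read_state();print(s['tcp_pos'],s['ft_force'])
c=cam('side');save(c,'s8.png',(210,180,310,280),5.5)
E
```

```text
clock: 26.05
tcp_pos: [447.1, -244.7, 60.7]
eef_rot: [180.0, -0.0, 149.0]
ft_force: [-0.3, 0.7, -0.5]
width: 39.7
gripper_force: 0.0
clock: 26.92
tcp_pos: [449.5, -246.4, 196.3]
eef_rot: [-179.9, 0.5, 149.0]
ft_force: [0.6, -0.3, -0.1]
width: 40.1
gripper_force: 0.0
clock: 27.42
tcp_pos: [387.7, -209.0, 232.4]
eef_rot: [-180.0, 0.2, 149.0]
ft_force: [0.9, 0.8, 0.2]
width: 40.0
gripper_force: 0.0
[ 387.68816052 -209.04885147  232.40515476] [0.86121455 0.7602781  0.17617333]
```

View pics/s8.png

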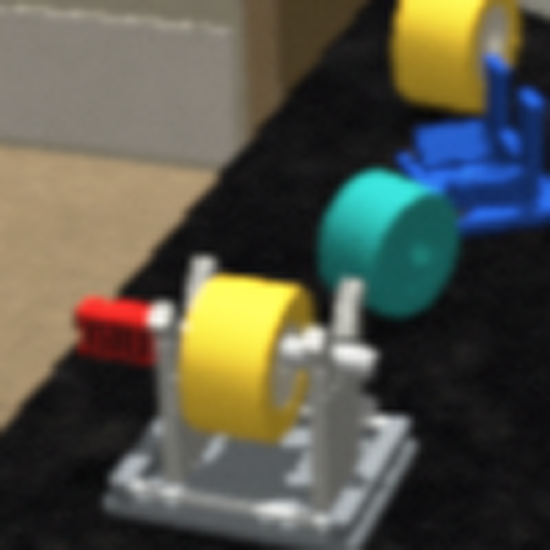

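The spindle lies in both slots, with the handle at crop (115,330), the tip at (360,355) and the reel hanging next to the near upright. I'll let it settle for a second, then hand in.

```bash
python3 -m pendant '[[0,0,0,0],[0,0,0,0],[0,0,0,0],[0,0,0,0],[0,0,0,0],[0,0,0,0],[0,0,0,0],[0,0,0,0]]' 40 20 && python3 -c "
from workcell import robot
print(robot.close_job())"
```

```text
clock: 28.48
tcp_pos: [387.1, -208.6, 230.9]
eef_rot: [-180.0, 0.0, 149.0]
ft_force: [0.6, 0.3, 0.5]
width: 40.2
gripper_force: 0.0
the job is handed in; nothing more can be done
None
```

I threaded the reel onto the spindle, set the spindle back in both slots of the stand with the reel hanging on it, released it and handed the job in at 28.5 s; no verdict was returned, and the wrist force readings between moves peaked at about 12 N.

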